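# Gauge a carved panel's rounded corner and hollow with radius leaves

### The arm

A 7-joint arm with a two-finger parallel gripper is mounted at the origin on the work surface. World frame = base frame: x ahead of the robot, y to its left, z up, the work surface at z = 0. Lengths are in m, angles in rad, forces in N, time in s.
With the tool pointing down it reaches from about 0.4 to 0.875 m from the base axis. Payload 19.3 kg.
Tool frame: the origin (TCP) lies on the front face of the gripper's body, between the roots of the fingers; the fingertips stand 73 mm ahead of it and the grasp point (between the pads) lies 54 mm ahead of it; z points along the fingers, y is the direction in which the jaws open and shut (so a half turn about z gives the same grasp; the last joint's range is limited). The gripper opens to 85 mm and grips with 20 to 120 N. Pads are 22 mm wide; open, the fingers measure 114 mm over their backs; the gripper's body (76 mm by 85 mm) begins 54 mm behind the grasp point. The pads swing forward as they close: fully open they stand 13 mm farther back than shut.
Start: joints at [-1.349, 0.521, -0.036, 1.599, 0.021, 1.021, -0.113], TCP at [0.18, 0.599, 0.304] pointing down, gripper open.
Joint ranges: [-2.91, 2.91], [-0.3, 2.13], [-1.5, 1.42], [0.17, 2.43], [-1.26, 4.41], [0.16, 1.93], [-2.52, 2.52]. Speed limits (rad/s): [1.89, 1.89, 2.39, 2.39, 3.01, 3.01, 3.01].

### API

Orientations are given as [roll, pitch, yaw] about the fixed x, y, z axes, in that order (R = Rz(yaw) Ry(pitch) Rx(roll)).
In Python, from workcell import bot gives the robot as it stands.
- The arm moves only by the shell command python3 -m crank 'ROWS' [OPENING] [FORCE]. ROWS is a JSON object of lists of equal length, an entry for each row: "travel": the shift along the world's x, y, z in cm, a list of three; "rot": the turn, a rotation vector about the world's x, y, z in degrees, a list of three. A call has 1 to 8 rows; each row is the pose to reach, as a shift and turn from the pose commanded when the call began; what a row does not reach only later rows make up. A row lasts 1/10 s, in which the tool goes at most 50 mm and 8.59 degrees, less where a joint would pass 70% of its speed; a pose out of reach is approached as far as the arm can. A call with a gripper value outside its range is refused whole. OPENING is the opening, from -1 (shut) to 1 (fully open), so that 0 is half open, set as the call begins (- or left out, the last holds). The fingers move at their own pace and stop on an object; FORCE is the grip in N (left out, the last holds). Time passes only in rows, so rows that repeat a pose let the fingers close. It gives the time, the measured TCP pose, the force and the opening at its end, in the units of the state.
- bot.observe(): the state, without advancing time (a new reading comes with each control period).
- bot.grab_frame(name): name is "scene" or "top" or "wrist"; returns the picture (384x512x3 uint8, red, green, blue); there is no depth.
- bot.camera_model(name): a dict with "fx", "fy", "cx", "cy" (pixels), "k1" (the pictures are not rectified: a ray, as slopes to the right and down, at radius r is drawn at 1 + k1 r^2 times it, then the intrinsics apply), "R" (3x3) and "t" (3): a world point X has camera coordinates R X + t. Camera axes: x right, y down, z forward; pixel columns grow to the right and rows downward; lengths in m; the calibration is good to about 2 mm. A picture is of the moment at which its call begins: read the wrist's pose just before it. camera_model takes no time and is no camera call; for the wrist camera it gives the pose at the moment of the call.
- bot.job_done(): hands the job in, once; it reports no verdict.
Trained networks look in the newest picture that a camera, given by its name, has taken for a name from the list of things; names that differ only in an ending like _2 or _b are one class to them, and where a whole thing is asked for, a point or a joint stands for the part that bears it (a point fixed in the world has none). Each returns a list of dicts, best first, with "conf" (0 to 1); they miss things now and then, are a little off and sometimes report something else, mostly with a low value. They report only what shows in the picture. A call takes as long as a camera call. They do not tell look-alikes from the thing itself.
- bot.silhouettes(camera, thing): "pixels" (384x512 bool, what is visible of it) and "box" ([centre column, centre row, width, height] in pixels, round what is visible of it).
The state is a dict: "clock": time; "qpos": joint angles; "qd": joint speeds; "joint_efforts": joint torques, N m; "position": TCP position; "tool_rot": TCP orientation; "force": force on the tool from outside, world axes, zero at the start; "moment": the same for the moment, N m; "grip_width": finger opening in m.
Only numpy, scipy, OpenCV 4.12 (cv2) and the standard library are available. Lean on these libraries where they do the work, as an engineer would, in place of code of your own. Each camera call takes 0.05 s, during which the arm holds its last target.

### The job

Check the carved panel's two curves with the radius leaves: first bring the dished leaf that fits, down at the bench, onto the rounded corner and press it gently home, square to the corner, so that both of its horns bear firmly at once and it does not rock; then do the same with the round-nosed leaf that fits the hollow, so that its nose bears on both flanks. Leave these two leaves lying flat on the bench, seated true against their curves, and the two that do not fit clear of the panel; do not dent the wood, and leave the mallet, jar, gouge and stone alone.

Things in the scene. Friction and masses are not known exactly. Their poses are not given: they have to be found in the camera images.
- panel: pale wooden carving panel fixed flat on the bench, 200 x 260 x 34 mm, carved rosette on top, bark along its -y edge. Origin: centre of the underside; its -x edge roughly faces the robot. It cannot move. Carved wood: over 25 N of pressing dents it
- corner: the rounded corner (convex, upright axis, radius 30 mm, quarter circle, 34 mm high) at the panel's -x/+y corner. Origin: the arc's centre at bench level, (-70, +100) mm in the panel's frame; its x axis points into the panel along the corner's bisector, the way a leaf is pushed on
- hollow: the hollow (concave, upright axis, radius 22 mm, 34 mm high) cut 10 mm deep and 37 mm wide into the panel's straight -x edge. Origin: the arc's centre at bench level, 12 mm outside that edge, at (-112, -50) mm in the panel's frame; its x axis points into the panel, the way a leaf is pushed in. Its middle is relieved 1 mm: a fitting leaf bears on the two flanks only
- hollow_left: the flank of the hollow on its +y side (contact surface from 38 to 52 degrees off the hollow's x axis). Origin as hollow
- hollow_right: the flank of the hollow on its -y side, mirror image of the left one. Origin as hollow
- dished30: loose aluminium leaf with a dished (concave) end, 30 mm radius; flat 12 mm plate, dark wooden grip block on top (40 mm along x, 16 mm across y, from 12 to 52 mm up). Origin: on the underside, below the grip's middle; x points to the curved end, z up. 60 mm wide; middle of the dish 65 mm ahead of the origin (relieved 1 mm: only the horns bear), arc centre 95 mm ahead; 160 g
- dished30_left: the horn of dished30 on its +y side (contact surface 34 to 45 degrees off the leaf's axis; metal on wood slides easily, friction about 0.25). Origin: the leaf's arc centre
- dished30_right: the horn of dished30 on its -y side. Origin: the leaf's arc centre
- dished30_center (a point): centre of dished30's arc, on the underside's plane, 95 mm ahead of its origin
- dished46: loose aluminium leaf with a dished (concave) end, 46 mm radius; flat 12 mm plate, dark wooden grip block on top (40 mm along x, 16 mm across y, from 12 to 52 mm up). Origin: on the underside, below the grip's middle; x points to the curved end, z up. 95 mm long, 80 mm wide; too flat for the corner, on which it rocks
- nosed22: loose aluminium leaf with a round (convex) nose, 22 mm radius; flat 12 mm plate, dark wooden grip block on top (40 mm along x, 16 mm across y, from 12 to 52 mm up). Origin: on the underside, below the grip's middle; x points to the curved end, z up. 95 mm long, 44 mm wide; the nose's centre lies 43 mm ahead of the origin, its tip 65 mm ahead; 130 g
- nosed22_center (a point): centre of nosed22's round nose, on the underside's plane, 43 mm ahead of its origin
- nosed14: loose aluminium leaf with a round (convex) nose, 14 mm radius; flat 12 mm plate, dark wooden grip block on top (40 mm along x, 16 mm across y, from 12 to 52 mm up). Origin: on the underside, below the grip's middle; x points to the curved end, z up. 95 mm long, 28 mm wide; too small for the hollow, in which it rocks
- mallet: bystander: turned wooden mallet standing on its head, 92 mm across, 195 mm tall. Origin: centre of the foot
- oil_jar: bystander: closed amber glass jar, 66 mm across, 85 mm tall. Origin: centre of the foot
- gouge: bystander: carving gouge lying on the bench, 210 mm long, 20 mm high. Origin: underside, near its middle
- oilstone: bystander: grey sharpening stone 50 x 150 x 25 mm lying on the bench. Origin: centre of the underside
There are look-alikes about, which are no part of the job. What is shaped like the dished46 but green or purple is not meant.

How it is judged:
By the outcome, as a careful person would: the job done as asked, in the order asked, and still so for the second after the job is handed in, with the robot touching nothing.
It also fails if it takes over 72 s, if anything falls off the work surface, if the arm or the gripper's body presses on something with over 40 N, if the wrist force passes 120 N, or if a joint passes its speed limit or range.

## Working session

There is one attempt and no reset: what is moved stays moved. The work goes in short steps, Python scripts to look and compute and a shell command to move; the robot and the scene stay as the last step left them, time stands still between calls to the robot, and variables do not carry over. Pictures are saved under pics/ and viewed, and the job is handed in when it is done.

```bash
mkdir -p pics; ls; python3 - <<'E'
from workcell import bot
import cv2
print(bot.observe())
for n in ["scene","top"]:
    im=bot.grab_frame(n); cv2.imwrite(f"pics/{n}0.png",cv2.resize(im[:,:,::-1],(800,600)))
    print(n,bot.camera_model(n))
E
```

```text
pics
{'clock': 0.0, 'qpos': array([-1.3492102 ,  0.52199898, -0.03629779,  1.59998809,  0.02120249,
        1.02107692, -0.11279593]), 'qd': array([-1.74205662e-05,  1.44370642e-03,  5.82411376e-04,  1.38125151e-03,
        2.25280108e-04, -1.52236301e-03, -1.52969690e-03]), 'joint_efforts': array([ 7.83544442e-05, -9.27096605e+01,  1.97971366e+00, -3.69949651e+01,
        1.78213301e-02,  7.77789362e-03,  1.86437285e-05]), 'position': array([0.17976474, 0.59833729, 0.30334251]), 'tool_rot': array([-3.14051024e+00,  9.31658321e-05,  2.84977595e+00]), 'force': array([-0.54709732,  0.10772915, -0.46788851]), 'moment': array([-0.02527342,  0.00220837,  0.03110611]), 'grip_width': 0.08558445265468995}
scene {'fx': 494.32853795297734, 'fy': 494.32853795297734, 'cx': 256.13216616698446, 'cy': 180.02898759115158, 'k1': -0.11587057311153547, 'R': array([[ 0.86805341,  0.49640566, -0.00804294],
       [ 0.25954356, -0.46754906, -0.84500593],
       [-0.42322619,  0.73142279, -0.53469645]]), 't': array([-0.51941816, -0.03997439,  1.60243408])}
top {'fx': 451.96209193536714, 'fy': 451.96209193536714, 'cx': 253.70631685083, 'cy': 188.80190175129897, 'k1': 0.04212873419055987, 'R': array([[-0.00446979, -0.99998861,  0.0016749 ],
       [-0.99436571,  0.00426725, -0.10591806],
       [ 0.1059097 , -0.00213889, -0.99437345]]), 't': array([0.1420516 , 0.51268244, 1.32625555])}
```

View pics/scene0.png

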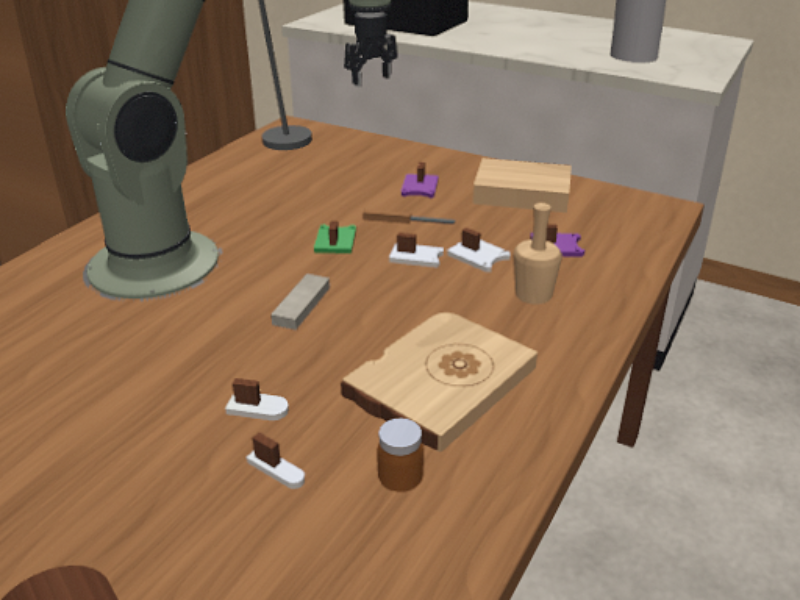

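View pics/top0.png

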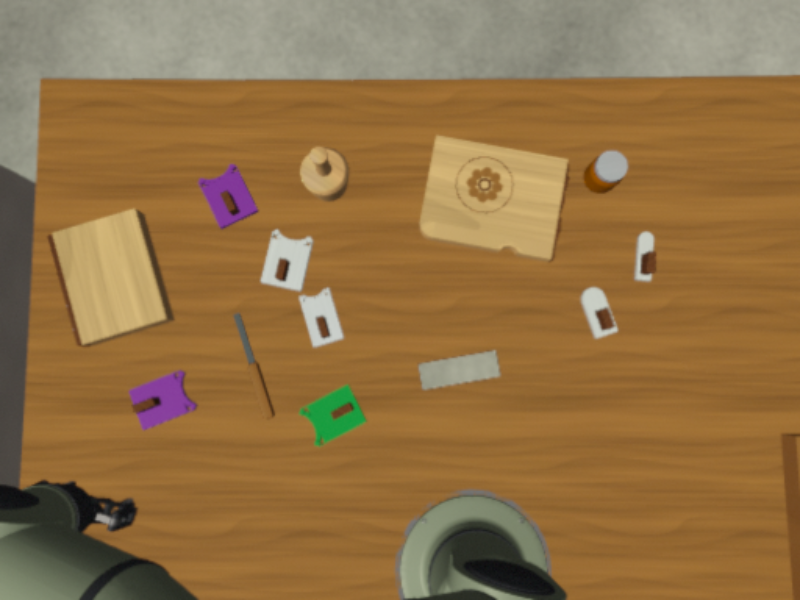

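The top view (800x600) shows the panel at (495,195), with its rounded corner at about (428,230) and the hollow at about (508,249). These could be mistaken for the leaves I want:
- **Dished:** white wide leaf (288,260), white narrow leaf (321,318), purple (228,197) and (163,400), green (335,415).
- **Nosed:** wide leaf (599,312), narrow leaf (645,256).

I choose the narrow white leaf (321,318) as dished30 and the wide nosed leaf (599,312) as nosed22.

```bash
cat > h.py <<'E'
from workcell import bot
import numpy as np, cv2
from scipy.spatial.transform import Rotation as Rn
from scipy.optimize import least_squares
def p2w(cm,uv,z):
    uv=np.atleast_2d(uv).astype(float)
    d=np.c_[(uv[:,0]-cm['cx'])/cm['fx'],(uv[:,1]-cm['cy'])/cm['fy']]
    s=d.copy()
    for _ in range(20): s=d/(1+cm['k1']*(s**2).sum(1,keepdims=True))
    ray=np.c_[s,np.ones(len(s))]@cm['R']; C=-cm['R'].T@cm['t']
    return C+ray*((z-C[2])/ray[:,2])[:,None]
def w2p(cm,X):
    c=np.atleast_2d(X)@cm['R'].T+cm['t']; s=c[:,:2]/c[:,2:]
    s=s*(1+cm['k1']*(s**2).sum(1,keepdims=True))
    return s*[cm['fx'],cm['fy']]+[cm['cx'],cm['cy']]
E
python3 - <<'E'
from h import *
im=bot.grab_frame("top"); cm=bot.camera_model("top")
cv2.imwrite("pics/cropD.png",cv2.resize(im[140:230,150:240,::-1],(600,600),interpolation=cv2.INTER_CUBIC))
cv2.imwrite("pics/cropN.png",cv2.resize(im[140:230,350:440,::-1],(600,600),interpolation=cv2.INTER_CUBIC))
for th in ["panel","dished30","dished46","nosed22","nosed14"]:
    for r in bot.silhouettes("top",th):
        print(th,round(r['conf'],2),np.round(r['box'],1),np.round(p2w(cm,r['box'][:2],0.034 if th=='panel' else .012)[0],3))
E
```

```text
panel 0.92 [312.8 126.5  98.1  78.9] [ 0.701 -0.039  0.034]
dished30 0.89 [105.8 258.5  41.6  40. ] [0.309 0.579 0.012]
dished30 0.87 [204.4 202.8  24.2  33.8] [0.473 0.289 0.012]
dished30 0.8 [146.1 124.1  32.6  41.4] [0.716 0.469 0.012]
dished30 0.77 [215.  263.7  44.6  39.8] [0.292 0.256 0.012]
dished30 0.68 [184.6 165.8  26.6  39.2] [0.586 0.35  0.012]
dished46 0.89 [105.8 258.5  41.6  40. ] [0.309 0.579 0.012]
dished46 0.87 [204.4 202.8  24.2  33.8] [0.473 0.289 0.012]
dished46 0.8 [146.1 124.1  32.6  41.4] [0.716 0.469 0.012]
dished46 0.77 [215.  263.7  44.6  39.8] [0.292 0.256 0.012]
dished46 0.68 [184.6 165.8  26.6  39.2] [0.586 0.35  0.012]
nosed22 0.95 [385.1 197.8  17.6  31.5] [ 0.486 -0.256  0.012]
nosed22 0.74 [414.4 165.2  15.4  33.6] [ 0.585 -0.348  0.012]
nosed14 0.95 [385.1 197.8  17.6  31.5] [ 0.486 -0.256  0.012]
nosed14 0.74 [414.4 165.2  15.4  33.6] [ 0.585 -0.348  0.012]
```

View pics/cropD.png

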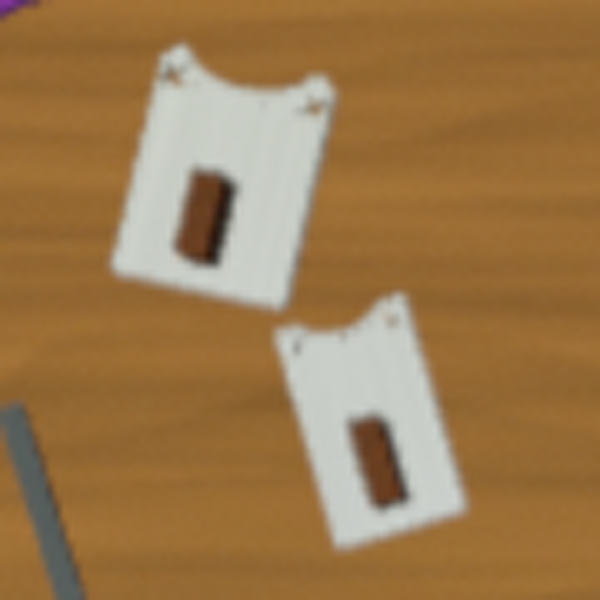

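View pics/cropN.png

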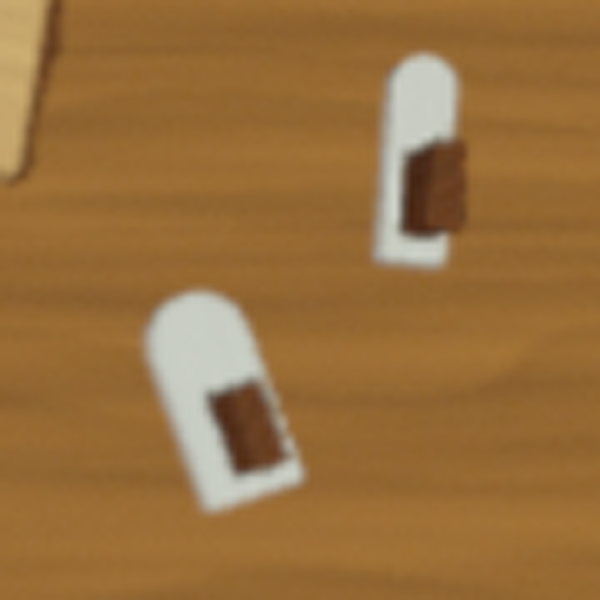

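```bash
python3 - <<'E'
from h import *
o=bot.observe(); cm=bot.camera_model("wrist"); C=-cm['R'].T@cm['t']
R=Rn.from_euler('xyz',o['tool_rot']).as_matrix()
print(cm['fx'],cm['k1'],"cam in tool",R.T@(C-o['position']),"\n",cm['R']@R, R)
E
python3 -m crank '{"travel":[[3,-3,0],[6,-6.5,0],[9,-10,0],[12.5,-13.5,0],[16,-17,0],[19,-20,0],[22,-23.5,0],[25,-27,0]],"rot":[[0,0,4],[0,0,8],[0,0,12],[0,0,16],[0,0,20],[0,0,24],[0,0,28],[0,0,32]]}'
```

```text
341.54218779501707 -0.01925289025285518 cam in tool [ 8.01782085e-02  4.24170360e-05 -6.90207477e-02] 
 [[-9.07076053e-04  9.99999155e-01  9.31167667e-04]
 [-9.51074192e-01 -5.75001636e-04 -3.08962053e-01]
 [-3.08961257e-01 -1.16586162e-03  9.51073910e-01]] [[-9.57725675e-01  2.87683041e-01 -1.04027944e-05]
 [ 2.87683040e-01  9.57725667e-01 -1.21491544e-04]
 [-2.49880336e-05 -1.19348279e-04 -9.99999993e-01]]
clock: 1.2
position: [0.4309, 0.327, 0.304]
tool_rot: [3.141, 0.0, -2.872]
force: [0.9, 1.1, -0.7]
grip_width: 0.0857
```

```bash
python3 - <<'E'
from h import *
cm=bot.camera_model("wrist"); im=bot.grab_frame("wrist"); 
cv2.imwrite("pics/w1.png",im[:,:,::-1])
E
```

```text
(no output)
```

View pics/w1.png

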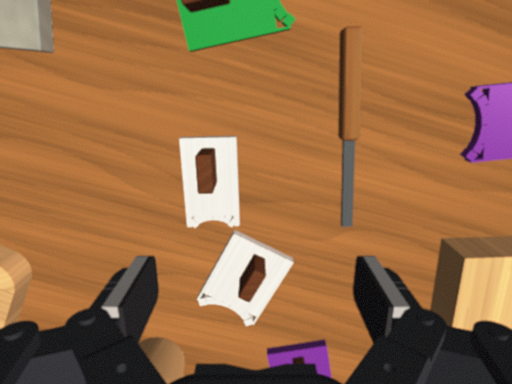

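```bash
cat >> h.py <<'E'
def whitecomp(im,uv):
    hsv=cv2.cvtColor(im,cv2.COLOR_RGB2HSV)
    m=((hsv[...,1]<50)&(hsv[...,2]>140)).astype(np.uint8)
    n,l,st,c=cv2.connectedComponentsWithStats(m,connectivity=4)
    d=np.linalg.norm(c-uv,axis=1); d[st[:,4]<60]=1e9; d[0]=1e9; k=d.argmin()
    cs,_=cv2.findContours((l==k).astype(np.uint8),cv2.RETR_EXTERNAL,cv2.CHAIN_APPROX_NONE)
    c=max(cs,key=cv2.contourArea)[:,0,:].astype(float)
    return (l==k),c
def poly(kind):
    if kind=='d30':
        a=np.radians(np.linspace(45,-45,31)); arc=np.c_[95-30*np.cos(a),30*np.sin(a)]
        return np.r_[[[-30,-30],[-30,30],[73.8,30]],arc,[[73.8,-30]]]/1e3
    a=np.radians(np.linspace(90,-90,41)); r={'n22':22,'n14':14}[kind]
    return np.r_[[[-30,-r],[-30,r]],np.c_[65-r+r*np.cos(a),r*np.sin(a)]]/1e3
def fitpoly(P,pl,x0):
    Q=np.roll(pl,-1,0)-pl
    def res(v):
        c,s=np.cos(v[2]),np.sin(v[2]); L=(P[:,:2]-v[:2])@np.array([[c,-s],[s,c]])
        w=L[:,None]-pl; t=np.clip((w*Q).sum(2)/(Q**2).sum(1),0,1)
        return np.linalg.norm(w-t[...,None]*Q,axis=2).min(1)*1e3
    r=least_squares(res,x0,loss='soft_l1',f_scale=1.0,x_scale=[.01,.01,.1])
    return r.x,res(r.x)
E
python3 - <<'E'
from h import *
cm=bot.camera_model("wrist"); o=bot.observe(); print(o['qpos'],o['position'],o['tool_rot'])
im=cv2.imread("pics/w1.png")[:,:,::-1]
m,c=whitecomp(im,[210,182]); P=p2w(cm,c,.012)
v,r=fitpoly(P,poly('d30'),[.455,.284,.26]); print(v,np.degrees(v[2]),r.mean(),np.percentile(r,90))
cc,s=np.cos(v[2]),np.sin(v[2]); L=(P[:,:2]-v[:2])@np.array([[cc,-s],[s,cc]])*1e3
print(L.min(0),L.max(0),len(L))
# grip top corners
hs=cv2.cvtColor(im,cv2.COLOR_RGB2GRAY); g=(hs<110)
sub=np.zeros_like(g); sub[145:197,190:225]=g[145:197,190:225]
ys,xs=np.where(sub); print("grip px",xs.min(),xs.max(),ys.min(),ys.max())
for q in [[-.02,-.008,.052],[-.02,.008,.052],[.02,.008,.052],[.02,-.008,.052],[.02,.008,.012],[.02,-.008,.012]]:
    X=np.array([v[0]+cc*q[0]-s*q[1],v[1]+s*q[0]+cc*q[1],q[2]]); print(w2p(cm,X)[0].round(1))
print(cm['R'].T@[0,0,1])
E
```

```text
[-0.68008352  0.38884004 -0.08575985  1.81985537  0.04497294  0.93491105
  1.05214843] [0.43594929 0.32039944 0.30403016] [-3.13821810e+00  1.53570275e-03 -2.87403978e+00]
[0.455311   0.27310517 0.28590551] 16.381179256014146 0.6095003700970555 1.1045534911201924
[-29.99640224 -30.17075469] [73.30473009 30.14831347] 280
grip px 196 215 149 192
[194.  153.7]
[210.7 153.3]
[213.1 193.1]
[197.  193.4]
[217.5 181.7]
[203. 182.]
[ 0.30008506  0.07879479 -0.95065259]
```

```bash
python3 - <<'E'
from h import *
o=bot.observe(); cm=bot.camera_model("wrist"); print(o['clock'],o['qd'].round(3),o['position'],o['tool_rot'])
im=bot.grab_frame("wrist"); o=bot.observe(); print(o['position'])
cv2.imwrite("pics/w2.png",im[:,:,::-1])
m,c=whitecomp(im,[210,182]); P=p2w(cm,c,.012)
v,r=fitpoly(P,poly('d30'),[.455,.284,.26]); print(v,np.degrees(v[2]),r.mean(),np.percentile(r,90))
cc,s=np.cos(v[2]),np.sin(v[2])
for q in [[-.02,-.008,.052],[-.02,.008,.052],[.02,.008,.052],[.02,-.008,.052],[.02,.008,.012],[.02,-.008,.012]]:
    X=np.array([v[0]+cc*q[0]-s*q[1],v[1]+s*q[0]+cc*q[1],q[2]]); print(w2p(cm,X)[0].round(1))
hs=cv2.cvtColor(im,cv2.COLOR_RGB2GRAY); g=(hs<110)
sub=np.zeros_like(g); sub[140:200,190:225]=g[140:200,190:225]
ys,xs=np.where(sub); print("grip px",xs.min(),xs.max(),ys.min(),ys.max())
ct=bot.camera_model("top"); it=bot.grab_frame("top")
for uv,k,g in [([204,203],'d30',[.455,.284,.26]),([385,198],'n22',[.48,-.26,.3]),([414,165],'n14',[.58,-.348,0])]:
    m,c=whitecomp(it,uv); print(k,c.mean(0)); v,r=fitpoly(p2w(ct,c,.012),poly(k),g); print(v,np.degrees(v[2]),r.mean())
E
```

```text
1.25 [-0.075 -0.     0.023  0.001  0.003  0.002 -0.285] [0.43594929 0.32039944 0.30403016] [-3.13821810e+00  1.53570275e-03 -2.87403978e+00]
[0.43380194 0.32324121 0.30395656]
[0.44964498 0.2805744  0.28935307] 16.578709649402843 0.6711144998696067 1.156123634562735
[202.8 150.1]
[219.6 149.7]
[221.8 189.7]
[205.6 190.1]
[225.3 178.6]
[210.8 178.9]
grip px 205 223 145 189
d30 [207.08490566 200.76415094]
[0.45178617 0.28139804 0.27528249] 15.77252482151351 6.52100346003674
n22 [382.28865979 201.06185567]
[ 0.46712053 -0.25257162  0.32721794] 18.748207218297946 4.220027292351206
n14 [410.92857143 164.96428571]
[ 0.57306646 -0.33921974 -0.09633864] -5.519797427158218 2.7382272009768522
```

```bash
python3 -m crank '{"travel":[[0,0,0],[0,0,0],[0,0,0],[0,0,0]],"rot":[[0,0,0],[0,0,1.5],[0,0,1.5],[0,0,1.5]]}'; cat > look.py <<'E'
from h import *
import sys
def leaf(cam,kind,uv,g,save=None):
    o=bot.observe(); cm=bot.camera_model(cam); im=bot.grab_frame(cam); 
    print('qd',abs(o['qd']).max().round(3),o['position'].round(4),np.degrees(o['tool_rot']).round(2))
    if save: cv2.imwrite(f"pics/{save}.png",im[:,:,::-1])
    m,c=whitecomp(im,uv); v,r=fitpoly(p2w(cm,c,.012),poly(kind),g); 
    print(kind,v.round(4),np.degrees(v[2]).round(2),'res',r.mean().round(2)); return im,cm,v
E
python3 - <<'E'
from look import *
im,cm,v=leaf('wrist','d30',[215,182],[.45,.282,.28],'w3')
cc,s=np.cos(v[2]),np.sin(v[2])
for q in [[-.02,-.008,.052],[-.02,.008,.052],[.02,.008,.052],[.02,-.008,.052],[.02,.008,.012],[.02,-.008,.012]]:
    X=np.array([v[0]+cc*q[0]-s*q[1],v[1]+s*q[0]+cc*q[1],q[2]]); print(w2p(cm,X)[0].round(1))
hs=cv2.cvtColor(im,cv2.COLOR_RGB2GRAY); g=(hs<110)
sub=np.zeros_like(g); sub[140:200,190:228]=g[140:200,190:228]
ys,xs=np.where(sub); print("grip px",xs.min(),xs.max(),ys.min(),ys.max())
E
```

```text
clock: 1.75
position: [0.4293, 0.3292, 0.3039]
tool_rot: [3.141, -0.0, -2.848]
force: [-0.4, -0.3, -0.5]
grip_width: 0.0856
qd 0.005 [0.4293 0.3292 0.3039] [ 179.99   -0.   -163.15]
d30 [0.4497 0.2808 0.2885] 16.53 res 0.61
[191.8 153.3]
[208.6 153.3]
[210.1 193.2]
[193.9 193.1]
[214.7 181.8]
[200.1 181.7]
grip px 194 213 148 192
```

```bash
python3 -m crank '{"travel":[[1,-2.4,-3],[2,-4.8,-6],[2.04,-4.84,-9],[2.04,-4.84,-12],[2.04,-4.84,-15],[2.04,-4.84,-15],[2.04,-4.84,-15]],"rot":[[0,0,-0.3],[0,0,-0.3],[0,0,-0.3],[0,0,-0.3],[0,0,-0.3],[0,0,-0.3],[0,0,-0.3]]}' 0; python3 - <<'E'
from h import *
im=bot.grab_frame("wrist"); cv2.imwrite("pics/w4.png",im[:,:,::-1])
E
```

```text
clock: 2.5
position: [0.4502, 0.2804, 0.1544]
tool_rot: [-3.141, -0.001, -2.854]
force: [0.8, 1.0, -0.8]
grip_width: 0.0426
```

View pics/w4.png

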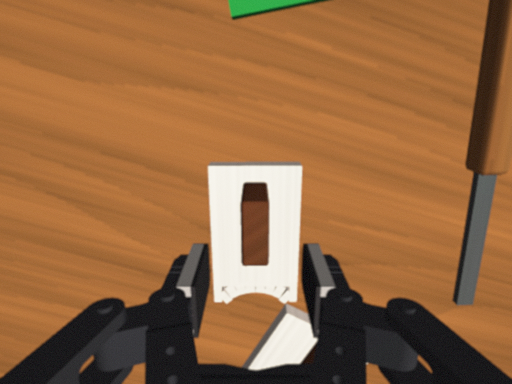

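The leaf's grip is centred between the fingers (column 255), so I can descend.

```bash
python3 -m crank '{"travel":[[0,0,-3],[0,0,-5.5],[0,0,-6.5],[0,0,-6.5],[0,0,-6.5]],"rot":[[0,0,0],[0,0,0],[0,0,0],[0,0,0],[0,0,0]]}' 0 && python3 -m crank '{"travel":[[0,0,0],[0,0,0],[0,0,0],[0,0,0],[0,0,0],[0,0,0]],"rot":[[0,0,0],[0,0,0],[0,0,0],[0,0,0],[0,0,0],[0,0,0]]}' -1 50
python3 - <<'E'
from look import *
im,cm,v=leaf('wrist','d30',[255,250],[.45,.281,.288],'w5')
E
```

```text
clock: 3.05
position: [0.4508, 0.2805, 0.0902]
tool_rot: [3.141, 0.001, -2.854]
force: [1.0, 0.1, 0.4]
grip_width: 0.0427
clock: 3.65
position: [0.4507, 0.2805, 0.09]
tool_rot: [3.141, 0.002, -2.854]
force: [-1.7, -1.5, 10.9]
grip_width: 0.0155
qd 0.001 [0.4507 0.2805 0.09  ] [ 1.7997e+02  9.0000e-02 -1.6353e+02]
d30 [0.4508 0.2807 0.2702] 15.48 res 4.48
```

View pics/w5.png

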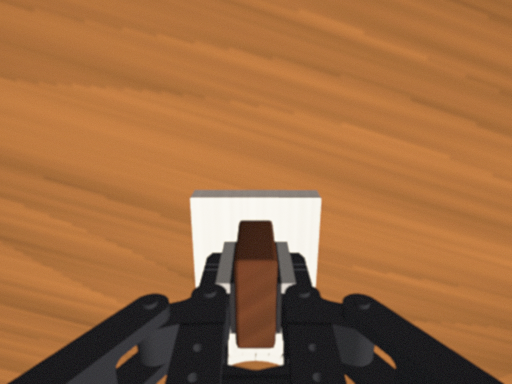

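```bash
cat >> h.py <<'E'
def panelpoly():
    a=np.radians(np.linspace(90,180,25)); arc=np.c_[-70+30*np.cos(a),100+30*np.sin(a)]
    b=np.arccos(12/22); b=np.linspace(b,-b,25); hol=np.c_[-112+22*np.cos(b),-50+22*np.sin(b)]
    return np.r_[[[100,-130],[100,130]],arc,hol,[[-100,-130]]]/1e3
def tow(v,q):
    c,s=np.cos(v[2]),np.sin(v[2]); q=np.atleast_2d(q); return np.c_[v[0]+c*q[:,0]-s*q[:,1],v[1]+s*q[:,0]+c*q[:,1]]
E
python3 - <<'E'
from look import *
cw=bot.camera_model('wrist'); print('tail',p2w(cw,[[191,197],[321,197],[256,197]],.012))
o=bot.observe();print(np.round(tow([o['position'][0],o['position'][1],o['tool_rot'][2]+np.pi],[[-.03,.03],[-.03,-.03]]),4))
ct=bot.camera_model("top"); it=bot.grab_frame("top"); r=bot.silhouettes("top","panel")[0]
cs,_=cv2.findContours(r['pixels'].astype(np.uint8),cv2.RETR_EXTERNAL,cv2.CHAIN_APPROX_NONE); c=max(cs,key=len)[:,0].astype(float)
P=p2w(ct,c,.034); v,rr=fitpoly(P,panelpoly(),[.7,-.04,-.15]); print(v,np.degrees(v[2]),rr.mean())
pp=np.int32(w2p(ct,np.c_[tow(v,panelpoly()),np.full(len(panelpoly()),.034)])*6-[260*6,70*6])
im=cv2.resize(it[70:170,260:380,::-1],(720,600),interpolation=cv2.INTER_CUBIC)
cv2.polylines(im,[pp],True,(0,0,255),1); cv2.imwrite("pics/panel1.png",im)
E
```

```text
tail [[0.43034839 0.24430139 0.012     ]
 [0.41363832 0.30105493 0.012     ]
 [0.42199295 0.27267324 0.012     ]]
[[0.4134 0.3007]
 [0.4304 0.2432]]
[ 0.70129677 -0.0468182  -0.19333329] -11.077181528107172 2.930162279647518
```

View pics/panel1.png

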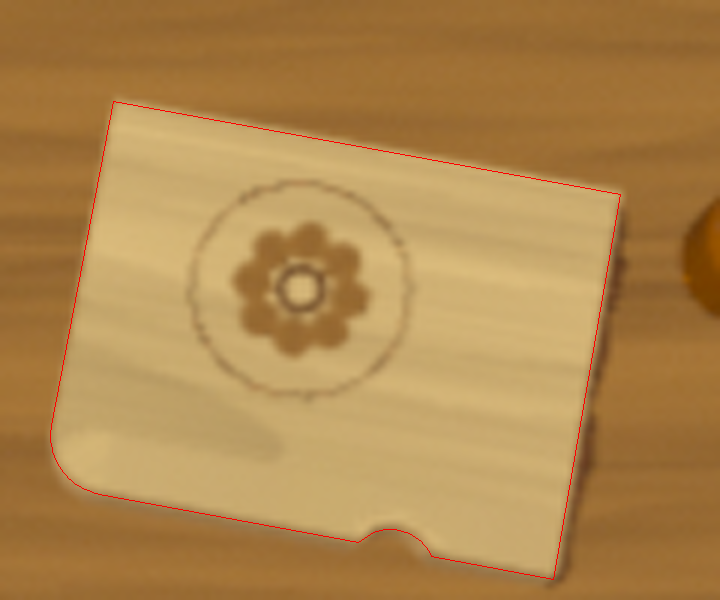

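```bash
python3 - <<'E'
from h import *
v=[0.7013,-0.0468,-0.19333]
c=tow(v,[-.07,.1])[0]; d=v[2]-np.pi/4; u=np.array([np.cos(d),np.sin(d)])
print('corner',c,'dir',np.degrees(d),u,'seat',c-.095*u,'over',c+.0*u, 'need yaw',np.degrees(d)+180)
hc=tow(v,[-.112,-.05])[0]; u2=np.array([np.cos(v[2]),np.sin(v[2])]); print('hollow',hc,'seat',hc-.043*u2)
E
```

```text
corner [0.6518169  0.06478594] dir -56.076993053264204 [ 0.55807835 -0.82978826] seat [0.59879946 0.14361583] over [0.6518169  0.06478594] need yaw 123.9230069467358
hollow [ 0.58178018 -0.07435017] seat [ 0.53958127 -0.06608867]
```

```bash
python3 -m crank '{"travel":[[0,0,4],[0,0,8],[2,-2,12],[4,-4.5,16],[6,-7,20],[9,-10,21],[12,-13,21],[15,-16,21]],"rot":[[0,0,0],[0,0,-8],[0,0,-16],[0,0,-24],[0,0,-32],[0,0,-40],[0,0,-48],[0,0,-56]]}' && python3 -m crank '{"travel":[[2,-2,0],[4,-4,0],[5,-5.5,0],[5,-5.5,0],[5,-5.5,0],[5,-5.5,0],[5,-5.5,0]],"rot":[[0,0,-8],[0,0,-16],[0,0,-16.5],[0,0,-16.5],[0,0,-16.5],[0,0,-16.5],[0,0,-16.5]]}'
cat > pan.py <<'E'
from look import *
def pan(cam,name,v,crop=None):
    o=bot.observe(); cm=bot.camera_model(cam); im=bot.grab_frame(cam); 
    print('qd',abs(o['qd']).max().round(3),o['position'].round(4),np.degrees(o['tool_rot']).round(2))
    cv2.imwrite(f"pics/{name}.png",im[:,:,::-1]); np.savez(f"pics/{name}.npz",im=im,**cm)
    big=cv2.resize(im[:,:,::-1],(800,600)); pl=panelpoly()
    for z in (.034,0): cv2.polylines(big,[np.int32(w2p(cm,np.c_[tow(v,pl),np.full(len(pl),z)])*1.5625)],True,(0,0,255) if z else (255,0,0),1)
    cv2.imwrite(f"pics/{name}o.png",big); return im,cm
E
python3 - <<'E'
from pan import *
pan('wrist','w6',[0.7013,-0.0468,-0.19333])
E
```

```text
clock: 4.6
position: [0.6012, 0.1189, 0.3003]
tool_rot: [3.14, 0.001, 2.446]
force: [-0.7, 0.8, -1.8]
grip_width: 0.0153
clock: 5.3
position: [0.6498, 0.0661, 0.2991]
tool_rot: [3.141, -0.0, 2.166]
force: [0.1, -0.1, -1.6]
grip_width: 0.0153
qd 0.007 [0.6498 0.0661 0.2991] [ 1.7998e+02 -3.0000e-02  1.2411e+02]
```

View pics/w6o.png

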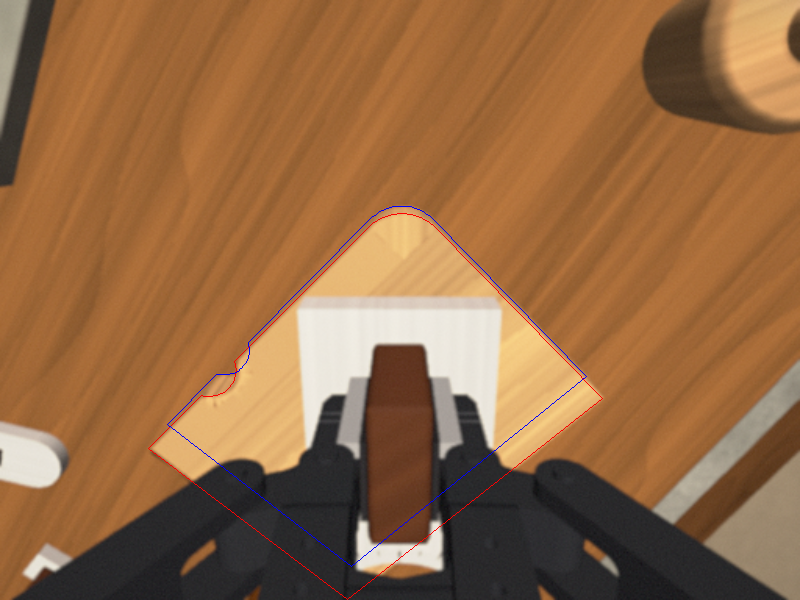

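```bash
python3 - <<'E'
from h import *
d=np.load("pics/w6.npz"); cm={k:d[k] for k in d if k!='im'}; im=d['im']
v=[0.7013,-0.0468,-0.19333]; pl=panelpoly()
def crop(x0,y0,w,h,k):
    b=cv2.resize(im[y0:y0+h,x0:x0+w,::-1],(w*k,h*k),interpolation=cv2.INTER_CUBIC)
    for z,c in ((.034,(0,0,255)),(0,(255,0,0))): cv2.polylines(b,[np.int32((w2p(cm,np.c_[tow(v,pl),np.full(len(pl),z)])+.5-[x0,y0])*k)],True,c,1)
    return b
cv2.imwrite("pics/w6a.png",np.hstack([crop(95,200,100,90,4),crop(205,125,100,90,4)]))
E
```

```text
(no output)
```

View pics/w6a.png

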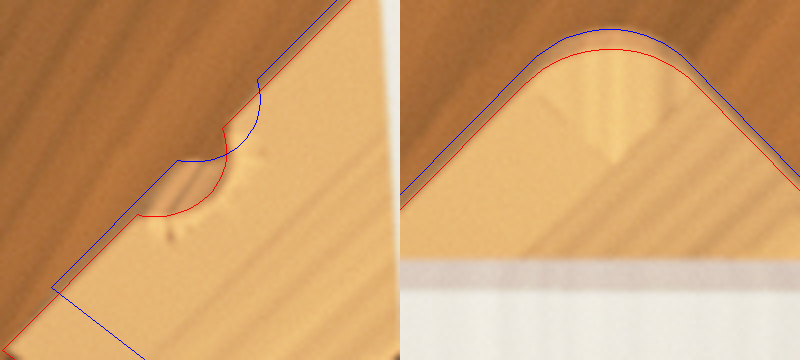

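The blue and red outlines match the panel to within about 1 px at the corner (800-px image, 402,210) and the hollow (225,370). I'll back off, lower the leaf and push it on.

```bash
python3 -m crank '{"travel":[[-2.5,3.7,0],[-5,7.5,0],[-7.3,11.0,-2],[-7.3,11.0,-6],[-7.3,11.0,-10],[-7.3,11.0,-14],[-7.3,11.0,-17],[-7.3,11.0,-18]],"rot":[[0,0,-0.2],[0,0,-0.2],[0,0,-0.2],[0,0,-0.2],[0,0,-0.2],[0,0,-0.2],[0,0,-0.2],[0,0,-0.2]]}' && python3 -m crank '{"travel":[[0,0,0],[0,0,-0.3],[0,0,-0.6],[0,0,-0.8],[0,0,-0.8],[0,0,-0.8]],"rot":[[0,0,0],[0,0,0],[0,0,0],[0,0,0],[0,0,0],[0,0,0]]}'
python3 - <<'E'
from h import *
o=bot.observe(); p=o['position']; print(p,np.degrees(o['tool_rot']),o['force'])
u=np.array([.55808,-.82979]); w=np.array([.82979,.55808]); e=np.array([.5988,.1436])-p[:2]; print('along',e@u,'lat(left+)',e@w)
E
```

```text
clock: 6.15
position: [0.5758, 0.1752, 0.1163]
tool_rot: [-3.138, -0.001, 2.162]
force: [0.3, 0.3, -1.1]
grip_width: 0.0153
clock: 6.75
position: [0.5773, 0.1752, 0.1113]
tool_rot: [3.141, 0.0, 2.16]
force: [-0.4, -0.0, -2.2]
grip_width: 0.0154
[0.57734132 0.17522697 0.11125592] [1.79975434e+02 4.63556095e-03 1.23784483e+02] [-0.39344598 -0.03159871 -2.21356057]
along 0.03821940335387087 lat(left+) 0.00015582166845237093
```

```bash
python3 -m crank '{"travel":[[0,0,-0.8],[0,0,-1.4],[0,0,-1.8],[0,0,-2.0],[0,0,-2.05],[0,0,-2.1],[0,0,-2.1]],"rot":[[0,0,0.1],[0,0,0.1],[0,0,0.1],[0,0,0.1],[0,0,0.1],[0,0,0.1],[0,0,0.1]]}'
python3 - <<'E'
from h import *
o=bot.observe(); print(o['position'],o['force'],o['moment'],np.degrees(o['tool_rot']))
E
```

```text
clock: 7.45
position: [0.5773, 0.1752, 0.0901]
tool_rot: [3.141, 0.0, 2.162]
force: [-0.0, 0.1, -0.5]
grip_width: 0.0151
[0.57730042 0.1751568  0.0900733 ] [-0.04554095  0.08420843 -0.51331269] [-0.12089493  0.03785321  0.0069647 ] [1.79988091e+02 4.12056702e-03 1.23876330e+02]
```

```bash
python3 -m crank '{"travel":[[0.45,-0.66,0],[0.9,-1.33,0],[1.34,-1.99,0],[1.67,-2.49,0],[1.84,-2.74,0],[1.84,-2.74,0],[1.84,-2.74,0]],"rot":[[0,0,0],[0,0,0],[0,0,0],[0,0,0],[0,0,0],[0,0,0],[0,0,0]]}'
cat > st.py <<'E'
from h import *
o=bot.observe(); p=o['position']; v=[0.7013,-0.0468,-0.19333]
import sys
if sys.argv[1]=='c': c=tow(v,[-.07,.1])[0]; d=v[2]-np.pi/4; k=.095
else: c=tow(v,[-.112,-.05])[0]; d=v[2]; k=.043
u=np.array([np.cos(d),np.sin(d)]); w=np.array([-u[1],u[0]]); e=c-k*u-p[:2]
f=o['force']; print('t',o['clock'],'remain mm along',(e@u*1e3).round(2),'lat',(e@w*1e3).round(2),'yaw',np.degrees(o['tool_rot'][2]).round(2),'want',np.degrees(d).round(2),'z',p[2].round(4),'F along',(f[:2]@u).round(2),'lat',(f[:2]@w).round(2),'z',f[2].round(2),'M',o['moment'].round(2))
E
python3 st.py c
python3 - <<'E'
from pan import *
pan('top','t2',[0.7013,-0.0468,-0.19333])
im=cv2.imread('pics/t2.png'); cv2.imwrite('pics/t2c.png',cv2.resize(im[110:190,230:330],(750,600),interpolation=cv2.INTER_CUBIC))
im=bot.grab_frame('scene')
cv2.imwrite('pics/s2c.png',cv2.resize(im[120:270,170:370,::-1],(800,600),interpolation=cv2.INTER_CUBIC))
E
```

```text
clock: 8.15
position: [0.5959, 0.1475, 0.09]
tool_rot: [3.141, 0.0, 2.162]
force: [1.0, -1.5, 4.9]
grip_width: 0.0154
t 8.15 remain mm along 4.84 lat 0.28 yaw 123.86 want -56.08 z 0.09 F along 1.75 lat -0.01 z 4.91 M [-0.44 -0.24 -0.04]
qd 0.006 [0.5959 0.1475 0.09  ] [1.7998e+02 3.0000e-02 1.2386e+02]
```

View pics/t2c.png

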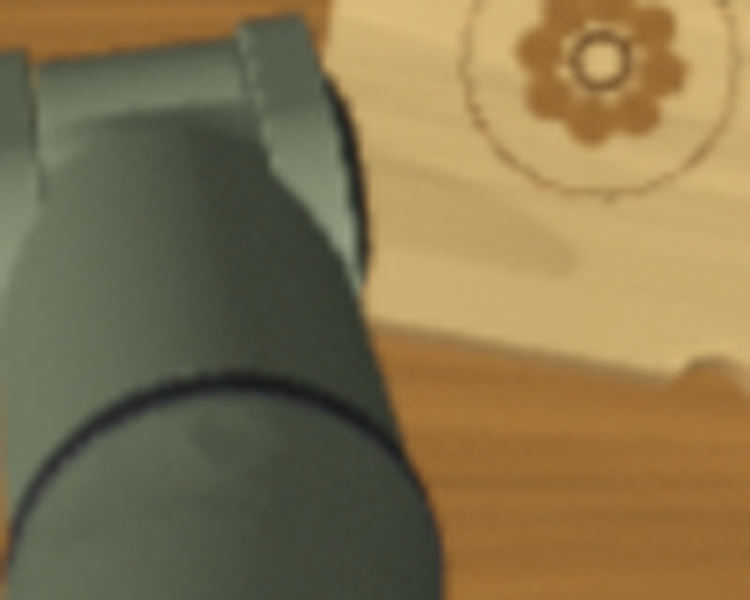

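View pics/s2c.png

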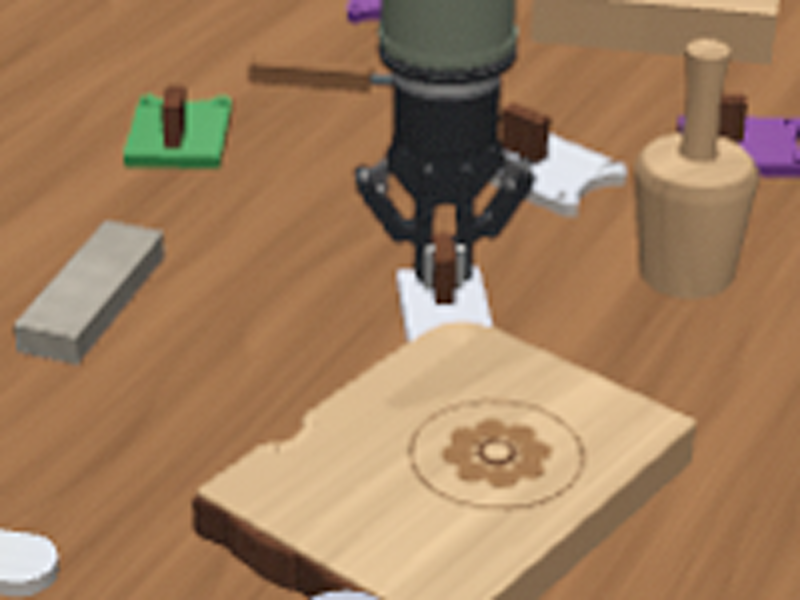

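```bash
python3 -m crank '{"travel":[[0.06,-0.05,0.01],[0.11,-0.09,0.02],[0.14,-0.13,0.02],[0.17,-0.17,0.02],[0.19,-0.20,0.02],[0.21,-0.24,0.02],[0.23,-0.27,0.02],[0.23,-0.27,0.02]],"rot":[[0,0,0.05],[0,0,0.05],[0,0,0.05],[0,0,0.05],[0,0,0.05],[0,0,0.05],[0,0,0.05],[0,0,0.05]]}'; python3 st.py c
```

```text
clock: 9.05
position: [0.5978, 0.1453, 0.0901]
tool_rot: [3.142, -0.0, 2.163]
force: [-0.6, 3.5, 2.6]
grip_width: 0.0156
t 9.05 remain mm along 1.96 lat -0.16 yaw 123.94 want -56.08 z 0.0901 F along -3.24 lat 1.43 z 2.64 M [0.64 0.19 0.11]
```

```bash
python3 -m crank '{"travel":[[0.03,-0.04,0],[0.06,-0.08,0],[0.06,-0.08,0],[0.06,-0.08,0]],"rot":[[0,0,0],[0,0,0],[0,0,0],[0,0,0]]}'; python3 st.py c
```

```text
clock: 9.45
position: [0.5984, 0.145, 0.0901]
tool_rot: [3.141, -0.001, 2.164]
force: [-1.5, 6.7, 3.2]
grip_width: 0.0156
t 9.45 remain mm along 1.36 lat -0.48 yaw 123.97 want -56.08 z 0.0901 F along -6.43 lat 2.46 z 3.15 M [1.16 0.31 0.26]
```

```bash
python3 -m crank '{"travel":[[0.025,0.015,0],[0.05,0.03,0],[0.05,0.03,0],[0.05,0.03,0]],"rot":[[0,0,0],[0,0,0],[0,0,0],[0,0,0]]}'; python3 st.py c
```

```text
clock: 9.85
position: [0.599, 0.1451, 0.0901]
tool_rot: [3.141, -0.0, 2.163]
force: [-2.5, 4.9, 2.9]
grip_width: 0.0153
t 9.85 remain mm along 1.1 lat -0.98 yaw 123.96 want -56.08 z 0.0901 F along -5.45 lat 0.7 z 2.91 M [0.94 0.26 0.19]
```

```bash
python3 -m crank '{"travel":[[0.025,0.015,0],[0.05,0.03,0],[0.05,0.03,0],[0.05,0.03,0]],"rot":[[0,0,0],[0,0,0],[0,0,0],[0,0,0]]}'; python3 st.py c;  python3 -m crank '{"travel":[[0.02,-0.03,0],[0.04,-0.06,0],[0.04,-0.06,0],[0.04,-0.06,0]],"rot":[[0,0,0],[0,0,0],[0,0,0],[0,0,0]]}'; python3 st.py c
```

```text
clock: 10.25
position: [0.5995, 0.1451, 0.0901]
tool_rot: [3.141, -0.0, 2.163]
force: [-1.5, 4.4, 3.4]
grip_width: 0.0153
t 10.25 remain mm along 0.84 lat -1.44 yaw 123.94 want -56.08 z 0.0901 F along -4.47 lat 1.17 z 3.43 M [0.98 0.25 0.19]
clock: 10.65
position: [0.5996, 0.145, 0.0901]
tool_rot: [-3.142, -0.001, 2.164]
force: [-4.0, 8.3, 4.2]
grip_width: 0.0152
t 10.65 remain mm along 0.7 lat -1.44 yaw 123.96 want -56.08 z 0.0901 F along -9.18 lat 1.3 z 4.23 M [1.4  0.68 0.18]
```

```bash
python3 -m crank '{"travel":[[0.02,0.01,0],[0.035,0,0],[0.045,-0.02,0],[0.045,-0.02,0],[0.045,-0.02,0]],"rot":[[0,0,0],[0,0,0],[0,0,0],[0,0,0],[0,0,0]]}'; python3 st.py c
python3 - <<'E'
from h import *
for n in ('wrist','scene'):
    im=bot.grab_frame(n); cv2.imwrite(f'pics/{n}3.png',im[:,:,::-1])
E
```

```text
clock: 11.15
position: [0.5997, 0.145, 0.0901]
tool_rot: [-3.141, -0.002, 2.164]
force: [-6.8, 8.1, 7.1]
grip_width: 0.0152
t 11.15 remain mm along 0.64 lat -1.57 yaw 123.97 want -56.08 z 0.0901 F along -10.52 lat -1.15 z 7.14 M [1.65 1.18 0.01]
```

View pics/wrist3.png

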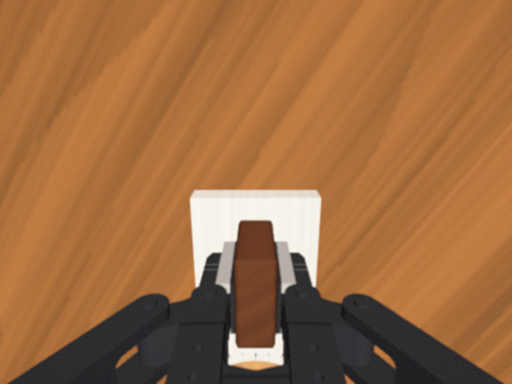

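```bash
python3 -m crank '{"travel":[[-0.03,0.04,0.02],[-0.05,0.08,0.03],[-0.05,0.08,0.03],[-0.05,0.08,0.03]],"rot":[[0,0,0],[0,0,0],[0,0,0],[0,0,0]]}'; python3 st.py c
```

```text
clock: 11.65
position: [0.5997, 0.1451, 0.0902]
tool_rot: [-3.141, -0.0, 2.163]
force: [-1.1, 5.9, 0.7]
grip_width: 0.0153
t 11.65 remain mm along 0.74 lat -1.56 yaw 123.94 want -56.08 z 0.0902 F along -5.52 lat 2.42 z 0.75 M [1.14 0.38 0.18]
```

```bash
python3 -m crank '{"travel":[[0,0.02,0],[0.01,0.04,0],[0.01,0.04,0]],"rot":[[0,0,0],[0,0,0],[0,0,0]]}'; python3 st.py c; python3 -m crank '{"travel":[[0,0,0],[0,0,0],[0,0,0],[0,0,0],[0,0,0]],"rot":[[0,0,0],[0,0,0],[0,0,0],[0,0,0],[0,0,0]]}' 0; python3 st.py c
```

```text
clock: 11.95
position: [0.5998, 0.1452, 0.0902]
tool_rot: [-3.141, -0.0, 2.163]
force: [-1.8, 3.5, 1.4]
grip_width: 0.0154
t 11.95 remain mm along 0.75 lat -1.68 yaw 123.92 want -56.08 z 0.0902 F along -3.91 lat 0.43 z 1.4 M [0.87 0.49 0.08]
clock: 12.45
position: [0.6001, 0.1451, 0.0904]
tool_rot: [3.142, 0.0, 2.163]
force: [-0.2, 0.0, -0.3]
grip_width: 0.0425
t 12.45 remain mm along 0.53 lat -1.87 yaw 123.92 want -56.08 z 0.0904 F along -0.15 lat -0.16 z -0.3 M [0.02 0.02 0.04]
```

```bash
python3 -m crank '{"travel":[[0,0,3],[0,0,7],[0,0,11],[1,-2,15],[3,-5,19],[5,-8,20.5],[5.5,-8.3,21],[5.5,-8.3,21]],"rot":[[0,0,0],[0,0,0],[0,0,0],[0,0,0],[0,0,0],[0,0,0],[0,0,0],[0,0,0]]}';python3 -m crank '{"travel":[[0,0,0],[0,0,0],[0,0,0],[0,0,0]],"rot":[[0,0,0],[0,0,0],[0,0,0],[0,0,0]]}'
python3 - <<'E'
from pan import *
im,cm=pan('wrist','w7',[0.7013,-0.0468,-0.19333])
m,c=whitecomp(im,[256,150]); print(c.min(0),c.max(0)); v,r=fitpoly(p2w(cm,c,.012),poly('d30'),[.6,.145,-.978]); print(v,np.degrees(v[2]),r.mean())
E
```

```text
clock: 13.25
position: [0.6556, 0.0611, 0.3009]
tool_rot: [3.141, 0.001, 2.161]
force: [-0.2, 1.1, -0.5]
grip_width: 0.0426
clock: 13.65
position: [0.6547, 0.0629, 0.3001]
tool_rot: [-3.141, -0.0, 2.164]
force: [0.3, 0.5, -0.2]
grip_width: 0.0427
qd 0.004 [0.6547 0.0629 0.3001] [-1.7997e+02 -2.0000e-02  1.2397e+02]
[225.  28.] [287. 135.]
[ 0.5993572   0.14415972 -0.97902901] -56.09423028264405 0.8398258195295588
```

View pics/w7o.png

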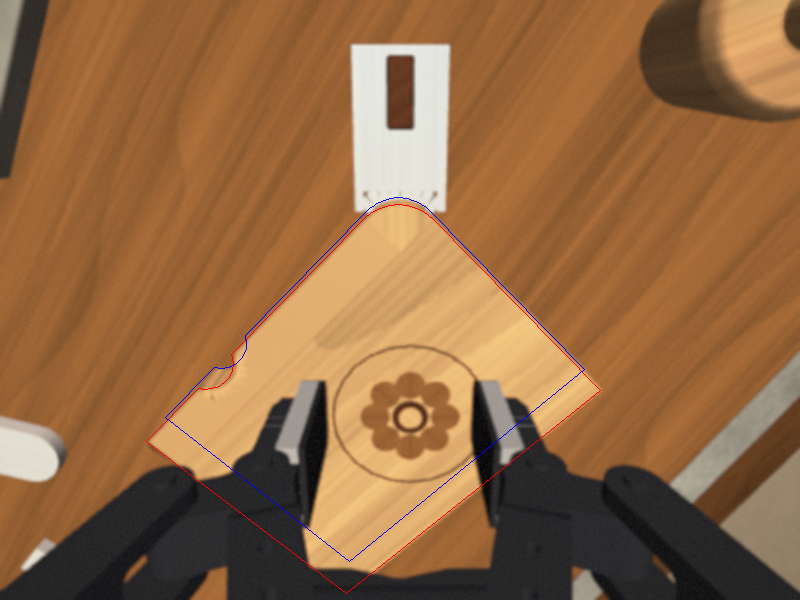

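```bash
python3 - <<'E'
import cv2,numpy as np
im=cv2.imread('pics/w7.png'); cv2.imwrite('pics/w7z.png',cv2.resize(im[105:165,215:297],None,fx=9,fy=9,interpolation=cv2.INTER_CUBIC))
from h import *
d=np.load("pics/w7.npz"); cm={k:d[k] for k in d if k!='im'}; g=cv2.GaussianBlur(cv2.cvtColor(d['im'],cv2.COLOR_RGB2HSV),(0,0),1).astype(float)
v=np.array([0.7013,-0.0468,-0.19333])
# edge search along normals of top outline on straight -x and +y edges; use value channel
def edge(pts,nrm):
    out=[]
    for p in pts:
        ss=np.linspace(-.006,.006,61); X=np.c_[tow(v,p+ss[:,None]*nrm),np.full(61,.034)]
        uv=w2p(cm,X).astype(np.float32); val=cv2.remap(g[...,2].astype(np.float32),uv[:,0].reshape(1,-1),uv[:,1].reshape(1,-1),cv2.INTER_LINEAR)[0]
        gr=np.gradient(val); k=gr.argmin(); out.append((ss[k]*1e3,gr[k]))
    return np.array(out)
a=np.array([[-.1,y] for y in np.linspace(-.015,.09,22)]); e=edge(a,np.array([-1.,0])); print(e[:,0].round(1)); print('slope deg',np.degrees(np.arctan(np.polyfit(a[:,1],e[:,0]/1e3,1)[0])))
a=np.array([[x,.13] for x in np.linspace(-.06,.09,22)]); e=edge(a,np.array([0,1.])); print(e[:,0].round(1)); print('slope',np.degrees(np.arctan(np.polyfit(a[:,0],e[:,0]/1e3,1)[0])))
E
```

```text
[-0.4 -0.4 -0.4 -0.2 -0.2 -0.2  0.2  0.  -0.4 -0.2 -0.2 -0.2 -0.4 -0.6
 -0.6 -0.2 -0.4 -0.2 -0.4  0.   0.   0. ]
slope deg 0.05305762368272161
[0.6 0.2 0.2 0.4 0.4 0.4 0.8 0.2 0.6 1.6 1.6 2.4 2.2 1.6 1.2 1.2 0.8 0.8
 1.6 1.6 1.2 0.8]
slope 0.42031248698578716
```

View pics/w7z.png

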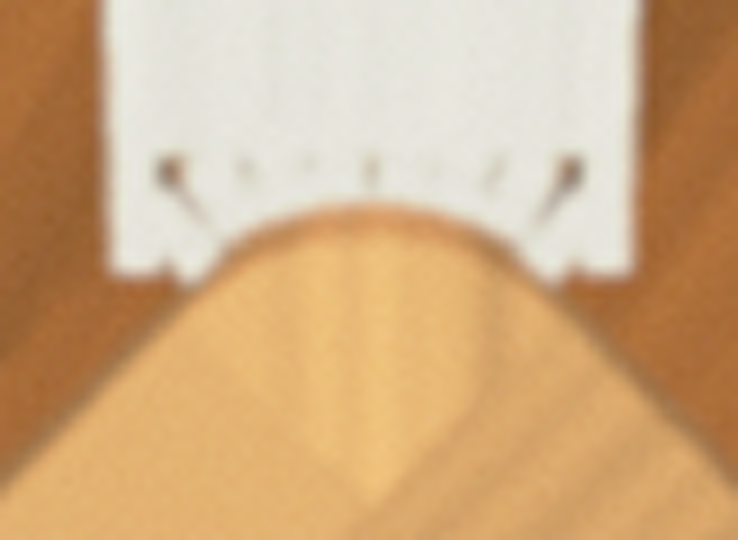

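```bash
python3 -m crank '{"travel":[[-2,-2,0],[-4,-4,0],[-6,-7,0],[-8,-10,0],[-10,-13,0],[-12,-16,0],[-14,-19,0],[-16,-22,0]],"rot":[[0,0,-8],[0,0,-16],[0,0,-24],[0,0,-32],[0,0,-40],[0,0,-48],[0,0,-56],[0,0,-64]]}' && python3 -m crank '{"travel":[[-0.5,-2,0],[-1,-4,0],[-1.5,-6,0],[-2,-8,0],[-2,-9.3,0],[-2,-9.3,0],[-2,-9.3,0],[-2,-9.3,0]],"rot":[[0,0,-8],[0,0,-16],[0,0,-24],[0,0,-32],[0,0,-40],[0,0,-41],[0,0,-41],[0,0,-41]]}' && python3 -m crank '{"travel":[[0,0,0],[0,0,0],[0,0,0]],"rot":[[0,0,0],[0,0,0],[0,0,0]]}'
python3 - <<'E'
from h import *
o=bot.observe(); cm=bot.camera_model('wrist'); im=bot.grab_frame('wrist'); print(o['qpos'],abs(o['qd']).max())
cv2.imwrite('pics/w8.png',im[:,:,::-1]); np.savez('pics/w8.npz',im=im,**cm)
E
```

```text
clock: 14.5
position: [0.494, -0.1586, 0.3005]
tool_rot: [3.141, -0.0, 1.04]
force: [0.7, -0.5, -1.0]
grip_width: 0.0426
clock: 15.3
position: [0.4752, -0.2498, 0.3003]
tool_rot: [-3.141, -0.0, 0.335]
force: [-0.5, 0.9, -1.0]
grip_width: 0.0426
clock: 15.6
position: [0.475, -0.2505, 0.3004]
tool_rot: [-3.141, -0.0, 0.331]
force: [-0.6, 0.0, -0.2]
grip_width: 0.0428
[-0.19430149  0.50388282  0.80416988  1.86444295 -0.43890739  0.95938279
 -0.43265149] 0.0026516568701339216
```

View pics/w8.png

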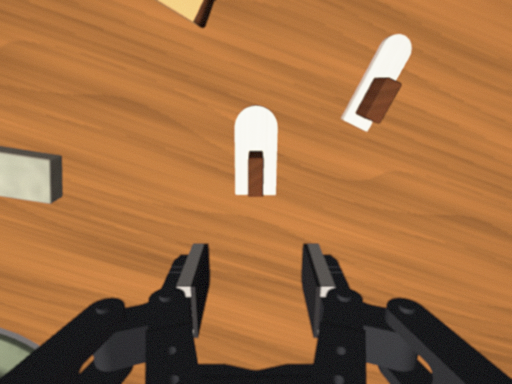

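Picture: the wide nosed leaf is upright at (256,150) and the narrow one is at (380,85). The wide one is nosed22.

```bash
python3 - <<'E'
from h import *
d=np.load("pics/w8.npz"); cm={k:d[k] for k in d if k!='im'}; im=d['im']
m,c=whitecomp(im,[256,135]); c=cv2.convexHull(c.astype(np.float32))[:,0]; 
cs=cv2.fillConvexPoly(np.zeros(m.shape,np.uint8),np.int32(c),1); c=cv2.findContours(cs,0,cv2.CHAIN_APPROX_NONE)[0][0][:,0].astype(float)
P=p2w(cm,c,.012); v,r=fitpoly(P,poly('n22'),[.47,-.25,.33]); print(v,np.degrees(v[2]),r.mean(),r.max())
cc,s=np.cos(v[2]),np.sin(v[2]); L=(P[:,:2]-v[:2])@np.array([[cc,-s],[s,cc]])*1e3; print(L.min(0),L.max(0))
o=bot.observe(); dv=(v[:2]-o['position'][:2])*100; print('travel cm',dv,'turn',np.degrees(v[2]-o['tool_rot'][2]),'dz',(.09-o['position'][2])*100)
E
```

```text
[ 0.4646083  -0.25364385  0.32429307] 18.58062434721356 0.2830192543172884 1.1229065777525853
[-30.03397998 -22.46619371] [64.71286475 22.21955423]
travel cm [-1.04098292 -0.30678734] turn -0.39106103811439136 dz -21.045617911971945
```

```bash
python3 -m crank '{"travel":[[-0.5,-0.2,-4],[-1.04,-0.31,-8],[-1.04,-0.31,-12],[-1.04,-0.31,-16],[-1.04,-0.31,-19],[-1.04,-0.31,-20.5],[-1.04,-0.31,-20.9],[-1.04,-0.31,-20.9]],"rot":[[0,0,-0.4],[0,0,-0.4],[0,0,-0.4],[0,0,-0.4],[0,0,-0.4],[0,0,-0.4],[0,0,-0.4],[0,0,-0.4]]}' 0; python3 -m crank '{"travel":[[0,0,0],[0,0,0],[0,0,0]],"rot":[[0,0,0],[0,0,0],[0,0,0]]}' 0
python3 - <<'E'
from h import *
o=bot.observe(); im=bot.grab_frame('wrist'); print(o['position'],o['force'],np.degrees(o['tool_rot']))
cv2.imwrite('pics/w9.png',im[:,:,::-1])
E
```

```text
clock: 16.45
position: [0.4647, -0.2542, 0.0919]
tool_rot: [3.141, -0.0, 0.323]
force: [0.4, -0.5, -0.2]
grip_width: 0.0431
clock: 16.75
position: [0.465, -0.2539, 0.0922]
tool_rot: [3.141, -0.001, 0.324]
force: [0.3, 0.1, -1.3]
grip_width: 0.0424
[ 0.46498169 -0.25386246  0.09219288] [ 0.33600352  0.14543939 -1.25603457] [ 1.79958417e+02 -5.97610142e-02  1.85460876e+01]
```

View pics/w9.png

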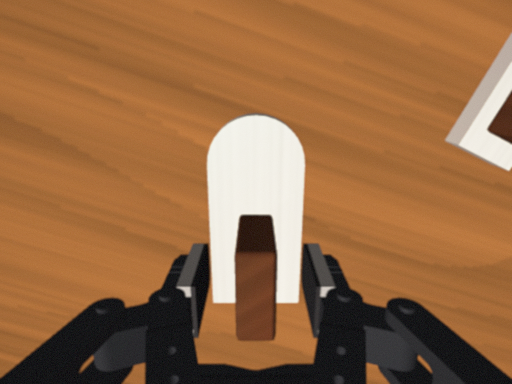

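```bash
python3 -m crank '{"travel":[[0,0,-0.1],[0,0,-0.2],[0,0,-0.2]],"rot":[[0,0,0],[0,0,0],[0,0,0]]}' 0; python3 -m crank '{"travel":[[0,0,0],[0,0,0],[0,0,0],[0,0,0],[0,0,0],[0,0,0]],"rot":[[0,0,0],[0,0,0],[0,0,0],[0,0,0],[0,0,0],[0,0,0]]}' -1 50
python3 - <<'E'
from h import *
o=bot.observe(); cm=bot.camera_model('wrist'); im=bot.grab_frame('wrist'); print(o['position'],o['force'],np.degrees(o['tool_rot']))
cv2.imwrite('pics/w10.png',im[:,:,::-1])
m,c=whitecomp(im,[256,180]); c=c[c[:,1]<230]
v,r=fitpoly(p2w(cm,c,.012),poly('n22'),[.4645,-.2536,.324]); print(v,np.degrees(v[2]),r.mean(),r.max())
R=Rn.from_euler('xyz',o['tool_rot']).as_matrix(); print('leaf origin in tool mm',R.T@(np.r_[v[:2],0]-o['position'])*1e3)
E
```

```text
clock: 17.1
position: [0.4645, -0.2538, 0.0893]
tool_rot: [-3.141, 0.0, 0.323]
force: [-0.1, 1.0, -1.2]
grip_width: 0.0426
clock: 17.7
position: [0.4646, -0.2539, 0.0894]
tool_rot: [3.142, -0.0, 0.323]
force: [-0.3, -2.0, 2.3]
grip_width: 0.0149
[ 0.46457066 -0.2538623   0.08941998] [-0.31225643 -2.03131674  2.30629492] [ 1.79999065e+02 -1.40412213e-03  1.85261279e+01]
[ 0.46483475 -0.25335853  0.32376578] 18.550412647503396 3.101412100529302 21.879471508386658
leaf origin in tool mm [ 0.40827344 -0.3952094  89.41998669]
```

View pics/w10.png

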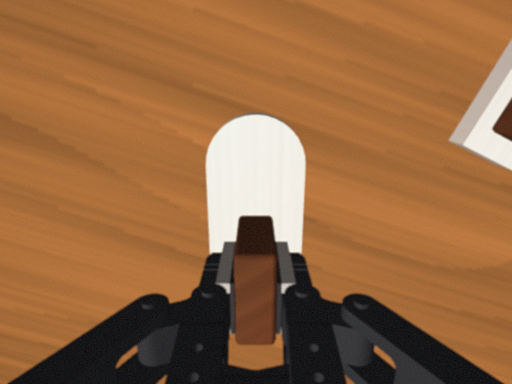

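```bash
sed -i 's/v=\[0.7013,-0.0468,-0.19333\]/v=[0.7017,-0.0461,-0.1929]/' st.py; python3 -m crank '{"travel":[[0,0,3],[0,2,5],[1,5,5],[2,9,5],[3,13,5],[4,17,5],[4.1,19.5,5],[4.1,19.5,5]],"rot":[[0,0,0],[0,0,-5],[0,0,-12],[0,0,-19],[0,0,-26],[0,0,-29.6],[0,0,-29.6],[0,0,-29.6]]}' && python3 -m crank '{"travel":[[0,0,0],[0,0,0],[0,0,-2],[0,0,-3.5],[0,0,-4],[0,0,-4]],"rot":[[0,0,0],[0,0,0],[0,0,0],[0,0,0],[0,0,0],[0,0,0]]}'; python3 st.py h
python3 - <<'E'
from pan import *
im,cm=pan('wrist','w11',[0.7017,-0.0461,-0.1929])
E
```

```text
clock: 18.55
position: [0.5058, -0.0549, 0.1388]
tool_rot: [-3.141, 0.001, -0.188]
force: [-0.1, 0.0, -1.7]
grip_width: 0.0155
clock: 19.15
position: [0.5053, -0.0598, 0.0992]
tool_rot: [3.141, 0.001, -0.195]
force: [0.2, -0.7, -0.7]
grip_width: 0.0155
t 19.15 remain mm along 35.15 lat 1.12 yaw -11.16 want -11.05 z 0.0992 F along 0.31 lat -0.7 z -0.72 M [ 0.03 -0.01 -0.03]
qd 0.019 [ 0.5053 -0.0598  0.0992] [ 1.7998e+02  4.0000e-02 -1.1160e+01]
```

View pics/w11o.png

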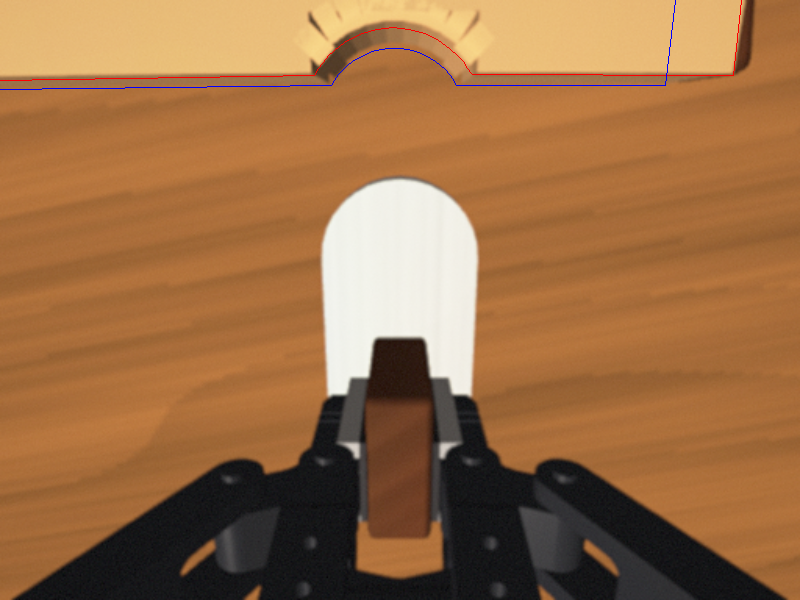

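```bash
python3 -m crank '{"travel":[[0.02,0.11,-0.5],[0.02,0.11,-0.8],[0.02,0.11,-0.95],[0.98,-0.08,-0.95],[1.98,-0.28,-0.95],[2.77,-0.43,-0.95],[2.96,-0.47,-0.95],[2.96,-0.47,-0.95]],"rot":[[0,0,0.1],[0,0,0.1],[0,0,0.1],[0,0,0.1],[0,0,0.1],[0,0,0.1],[0,0,0.1],[0,0,0.1]]}'; python3 -m crank '{"travel":[[0,0,0],[0,0,0]],"rot":[[0,0,0],[0,0,0]]}'; python3 st.py h
python3 - <<'E'
from pan import *
im,cm=pan('wrist','w12',[0.7017,-0.0461,-0.1929])
cv2.imwrite('pics/w12z.png',cv2.resize(im[40:160,180:335,::-1],None,fx=5,fy=5,interpolation=cv2.INTER_CUBIC))
E
```

```text
clock: 20.0
position: [0.5354, -0.0637, 0.0898]
tool_rot: [3.141, -0.0, -0.191]
force: [-0.7, 0.1, -1.3]
grip_width: 0.0151
clock: 20.2
position: [0.5349, -0.0635, 0.0899]
tool_rot: [-3.142, 0.0, -0.192]
force: [0.7, -0.0, -0.5]
grip_width: 0.0152
t 20.2 remain mm along 5.4 lat -0.94 yaw -10.98 want -11.05 z 0.0899 F along 0.69 lat 0.09 z -0.48 M [0.02 0.08 0.  ]
qd 0.002 [ 0.5349 -0.0635  0.0899] [-1.7999e+02  2.0000e-02 -1.0980e+01]
```

View pics/w12z.png

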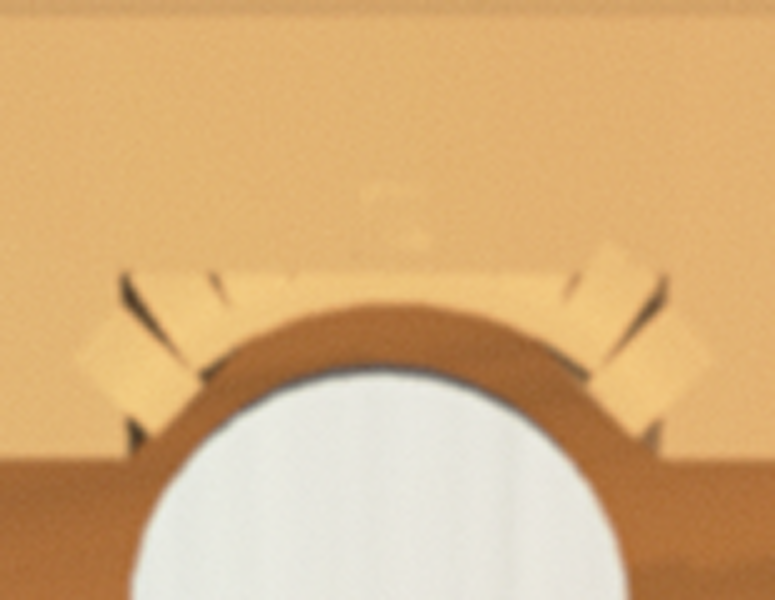

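Leaf nose centre is at zoom column 380 and the hollow centre at about 396, so I shift right about 1.1 mm, then feed in.

```bash
python3 -m crank '{"travel":[[-0.02,-0.11,0],[-0.02,-0.11,0],[0.08,-0.13,-0.01],[0.18,-0.15,-0.01],[0.27,-0.17,-0.01],[0.36,-0.18,-0.01],[0.36,-0.18,-0.01],[0.36,-0.18,-0.01]],"rot":[[0,0,-0.05],[0,0,-0.05],[0,0,-0.05],[0,0,-0.05],[0,0,-0.05],[0,0,-0.05],[0,0,-0.05],[0,0,-0.05]]}'; python3 st.py h
python3 -m crank '{"travel":[[0.05,-0.01,0],[0.1,-0.02,0],[0.1,-0.02,0],[0.1,-0.02,0]],"rot":[[0,0,0],[0,0,0],[0,0,0],[0,0,0]]}'; python3 st.py h
```

```text
clock: 21.05
position: [0.5388, -0.0653, 0.0898]
tool_rot: [-3.142, 0.0, -0.192]
force: [-0.2, -0.8, -0.7]
grip_width: 0.0155
t 21.05 remain mm along 1.24 lat 0.12 yaw -11.02 want -11.05 z 0.0898 F along -0.03 lat -0.81 z -0.66 M [-0.06 -0.   -0.  ]
clock: 21.45
position: [0.5397, -0.0655, 0.0898]
tool_rot: [-3.142, 0.0, -0.192]
force: [-0.0, -1.0, -1.8]
grip_width: 0.0156
t 21.45 remain mm along 0.23 lat 0.09 yaw -11.02 want -11.05 z 0.0898 F along 0.15 lat -1.04 z -1.79 M [0.05 0.04 0.02]
```

```bash
python3 -m crank '{"travel":[[0,0,-0.03],[0,0,-0.04],[0.05,-0.01,-0.04],[0.05,-0.01,-0.04],[0.05,-0.01,-0.04]],"rot":[[0,0,0],[0,0,0],[0,0,0],[0,0,0],[0,0,0]]}'; python3 st.py h
python3 -m crank '{"travel":[[0.05,-0.01,0],[0.05,-0.01,0],[0.05,-0.01,0]],"rot":[[0,0,0],[0,0,0],[0,0,0]]}'; python3 st.py h
```

```text
clock: 21.95
position: [0.5403, -0.0657, 0.0894]
tool_rot: [-3.142, -0.0, -0.192]
force: [0.1, -0.7, 1.0]
grip_width: 0.0152
t 21.95 remain mm along -0.38 lat 0.12 yaw -11.02 want -11.05 z 0.0894 F along 0.23 lat -0.67 z 0.97 M [ 0.01 -0.05  0.03]
clock: 22.25
position: [0.5407, -0.0657, 0.0894]
tool_rot: [-3.141, 0.0, -0.192]
force: [-3.3, 1.1, 4.0]
grip_width: 0.0155
t 22.25 remain mm along -0.73 lat 0.11 yaw -11.02 want -11.05 z 0.0894 F along -3.47 lat 0.45 z 3.96 M [0.18 0.54 0.01]
```

Contact with a balanced reaction (along -3.5, lateral 0.45). I'll press a bit more.

```bash
python3 -m crank '{"travel":[[0.03,-0.005,0],[0.05,-0.01,0],[0.05,-0.01,0],[0.05,-0.01,0]],"rot":[[0,0,0],[0,0,0],[0,0,0],[0,0,0]]}'; python3 st.py h
python3 -m crank '{"travel":[[0.03,-0.005,0],[0.05,-0.01,0],[0.05,-0.01,0],[0.05,-0.01,0]],"rot":[[0,0,0],[0,0,0],[0,0,0],[0,0,0]]}'; python3 st.py h
```

```text
clock: 22.65
position: [0.5407, -0.0657, 0.0894]
tool_rot: [-3.141, 0.001, -0.192]
force: [-5.9, 2.0, 7.6]
grip_width: 0.0152
t 22.65 remain mm along -0.79 lat 0.12 yaw -11.02 want -11.05 z 0.0894 F along -6.14 lat 0.82 z 7.56 M [0.36 1.18 0.04]
clock: 23.05
position: [0.5408, -0.0658, 0.0894]
tool_rot: [-3.141, 0.002, -0.192]
force: [-9.7, 3.4, 11.4]
grip_width: 0.0154
t 23.05 remain mm along -0.89 lat 0.13 yaw -11.03 want -11.05 z 0.0894 F along -10.21 lat 1.47 z 11.36 M [0.54 1.81 0.02]
```

```bash
python3 -m crank '{"travel":[[0.003,0.02,0],[0.003,0.02,0],[0.003,0.02,0]],"rot":[[0,0,0],[0,0,0],[0,0,0]]}'; python3 st.py h
python3 -m crank '{"travel":[[-0.04,0.01,0.01],[-0.08,0.015,0.02],[-0.1,0.02,0.02],[-0.1,0.02,0.02]],"rot":[[0,0,0],[0,0,0],[0,0,0],[0,0,0]]}'; python3 st.py h
```

```text
clock: 23.35
position: [0.5408, -0.0657, 0.0894]
tool_rot: [-3.141, 0.002, -0.193]
force: [-10.4, 1.5, 11.4]
grip_width: 0.0152
t 23.35 remain mm along -0.87 lat 0.12 yaw -11.04 want -11.05 z 0.0894 F along -10.49 lat -0.52 z 11.44 M [0.33 1.85 0.02]
clock: 23.75
position: [0.5407, -0.0656, 0.0895]
tool_rot: [3.141, 0.0, -0.192]
force: [-1.5, 0.0, 0.9]
grip_width: 0.0153
t 23.75 remain mm along -0.75 lat 0.02 yaw -11.03 want -11.05 z 0.0895 F along -1.52 lat -0.25 z 0.88 M [-0.11  0.53 -0.06]
```

Balanced at 10.5 N with lateral -0.5 N. After easing back, about 1.5 N remains. Now I release and lift.

```bash
python3 -m crank '{"travel":[[0,0,0],[0,0,0],[0,0,0],[0,0,0],[0,0,0]],"rot":[[0,0,0],[0,0,0],[0,0,0],[0,0,0],[0,0,0]]}' 0; python3 st.py h;  python3 -m crank '{"travel":[[0,0,3],[0,0,7],[0,0,11],[0,0,15],[0,0,18],[-1,0,20],[-1,0,20],[-1,0,20]],"rot":[[0,0,0],[0,0,0],[0,0,0],[0,0,0],[0,0,0],[0,0,0],[0,0,0],[0,0,0]]}'; python3 -m crank '{"travel":[[0,0,0],[0,0,0],[0,0,0]],"rot":[[0,0,0],[0,0,0],[0,0,0]]}'
python3 - <<'E'
from pan import *
im,cm=pan('wrist','w13',[0.7017,-0.0461,-0.1929])
m,c=whitecomp(im,[256,150]); print(c.min(0),c.max(0)); v,r=fitpoly(p2w(cm,c,.012),poly('n22'),[.54,-.0655,-.193]); print(v,np.degrees(v[2]),r.mean())
print('nose centre',tow(v,[.043,0]),'hollow',tow([0.7017,-0.0461,-0.1929],[-.112,-.05]))
x=int(c[:,0].mean());y=int(c[:,1].min()); cv2.imwrite('pics/w13z.png',cv2.resize(im[max(0,y-30):y+60,x-60:x+60,::-1],None,fx=6,fy=6,interpolation=cv2.INTER_CUBIC))
E
```

```text
clock: 24.25
position: [0.5409, -0.0655, 0.0896]
tool_rot: [-3.142, -0.0, -0.192]
force: [-0.6, -1.2, 0.6]
grip_width: 0.0427
t 24.25 remain mm along -0.87 lat -0.11 yaw -11.02 want -11.05 z 0.0896 F along -0.4 lat -1.26 z 0.63 M [0.05 0.02 0.03]
clock: 25.05
position: [0.5308, -0.0652, 0.2895]
tool_rot: [-3.141, -0.0, -0.192]
force: [-0.1, 0.2, -0.7]
grip_width: 0.0427
clock: 25.35
position: [0.5308, -0.0656, 0.2891]
tool_rot: [3.141, 0.001, -0.193]
force: [-0.1, -0.6, -0.4]
grip_width: 0.043
qd 0.005 [ 0.5308 -0.0656  0.2891] [ 1.7997e+02  5.0000e-02 -1.1030e+01]
[232.  85.] [275. 178.]
[ 0.54110139 -0.0659135  -0.19558485] -11.20618657275257 4.374460625854119
nose centre [[ 0.58328156 -0.07427014]] hollow [[ 0.58219203 -0.07370156]]
```

View pics/w13o.png

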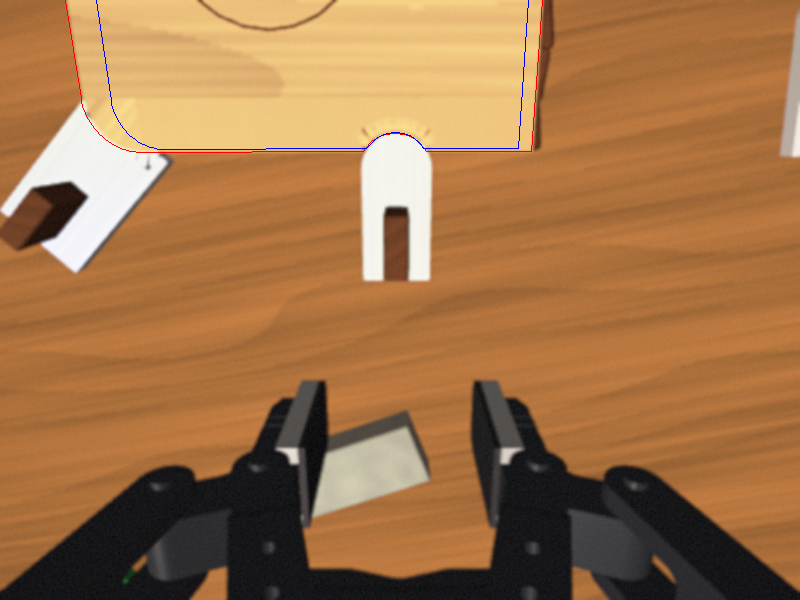

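View pics/w13z.png

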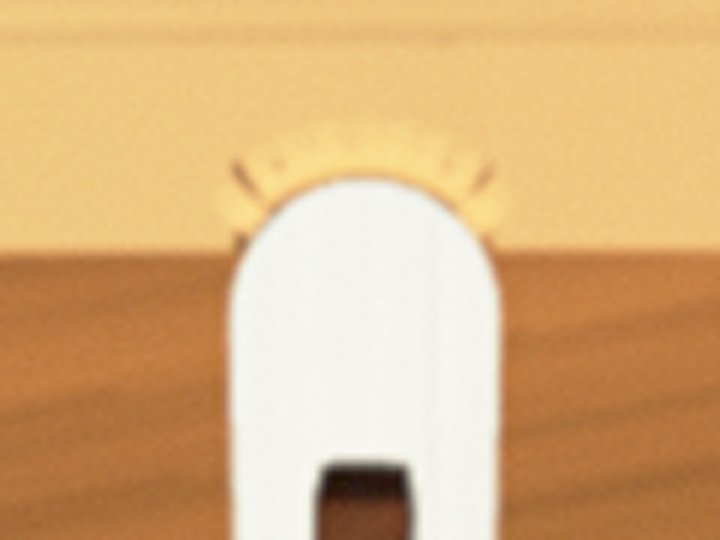

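```bash
python3 -m crank '{"travel":[[-1,-2,0],[-3,-5,0],[-5,-9,1],[-7,-13,2],[-8,-17,3],[-8,-20,3],[-8,-20,3],[-8,-20,3]],"rot":[[0,0,0],[0,0,0],[0,0,0],[0,0,0],[0,0,0],[0,0,0],[0,0,0],[0,0,0]]}'
python3 - <<'E'
from h import *
a=bot.grab_frame('top'); b=bot.grab_frame('scene'); o=bot.observe(); print(o['clock'],o['force'])
cv2.imwrite('pics/fin.png',np.vstack([cv2.resize(a[60:210,90:450,::-1],(720,300)),cv2.resize(b[80:330,130:400,::-1],(324,300))[:, :324].repeat(1,1) if 0 else cv2.copyMakeBorder(cv2.resize(b[100:330,130:400,::-1],(352,300)),0,0,0,368,cv2.BORDER_CONSTANT)]))
E
```

```text
clock: 26.2
position: [0.4505, -0.266, 0.3193]
tool_rot: [3.142, 0.0, -0.194]
force: [0.9, 1.1, -0.1]
grip_width: 0.0428
26.3 [-0.08655096 -0.31250178 -0.43059013]
```

View pics/fin.png

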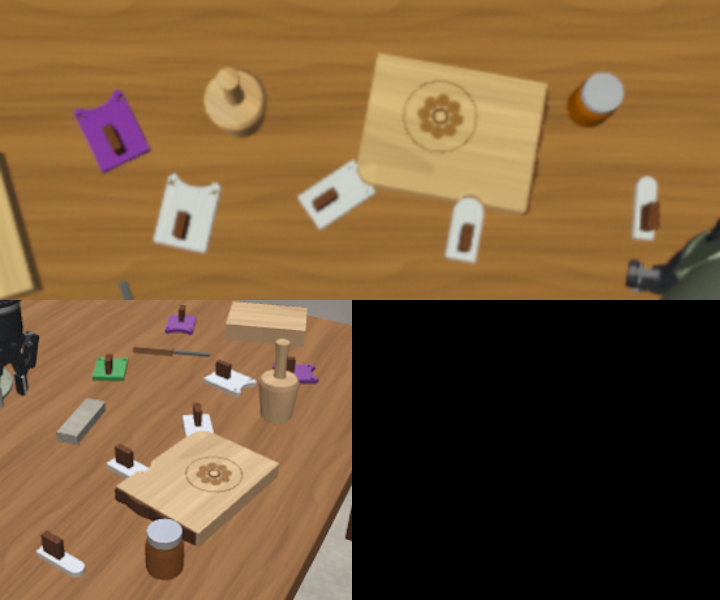

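Both leaves are seated, the other two are clear of the panel, and the bystanders have not moved. I'm handing the job in.

```bash
python3 -m crank '{"travel":[[0,0,0],[0,0,0]],"rot":[[0,0,0],[0,0,0]]}'; python3 -c "
from workcell import bot
print(bot.job_done())"
```

```text
clock: 26.5
position: [0.4511, -0.2647, 0.3195]
tool_rot: [-3.141, 0.0, -0.191]
force: [-0.5, -0.5, -0.8]
grip_width: 0.0428
the job is handed in; nothing more can be done
None
```

Both curves were checked in the order asked and the job was handed in at 26.5 s of the 72 s allowed; it reports no verdict.

- **Corner (dished30):** I pressed it home at about 10.5 N. The lateral reaction was about 1 N and the twisting moment was near zero, so both horns were bearing. After release the wrist picture measured it at -56.09°, against -56.08° for the corner, with the arc centres agreeing to about 0.7 mm.
- **Hollow (nosed22):** I pressed it in at about 10.5 N with a lateral reaction of about 0.5 N, so both flanks were bearing. The gap around the nose looked even in the close crop.
- **Other things:** In the last top and scene pictures, dished46 and nosed14 are clear of the panel. The mallet, jar, gouge and stone look undisturbed; the gouge and stone were judged by eye in the scene picture. My readings never showed a push above 10.5 N on the wood, well under the 25 N limit.

**Checks that disagreed:**
- My first panel estimate was off by roughly 0.8–1.5 mm along y. I corrected it from the contact forces and the wrist pictures.
- The final outline fit of nosed22 had a large residual (4.4 mm) and put the nose centre about 1.2 mm from the hollow's. For that leaf I relied on the contact forces and the close crop.
- After dished30 was released I checked it closely once. Later I only saw it still in place in wider views.

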